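# Start the balance's self-adjustment

## Task

The balance in the oil lab is due for its internal adjustment, which starts when its round key is held down with the glass shut. Gently slide the balance's glass top fully shut, and only then press the round key on its front panel fully down and keep it down with a light, steady push of no more than 20 N. Press no other key, leave the things standing around the balance where they are, and finish while still holding the round key down.

Things in the scene. Friction and masses are not known exactly. Their poses are not given: they have to be found in the camera images.
- balance: Precision balance, fixed to the bench, 360 mm deep (x), 210 wide (y). Origin: centre of its underside; x from its front (keys) to its back, y to the left as seen from the front, z up. Console top at z = 65 mm; tilted display at x = -110 to -55, up to z = 80; empty glass chamber at x = -50 to 100, lid tracks up to z = 171; tower behind it, 162 high.
- lid (a joint): Opening of the balance's sliding glass top (m): 0 = fully shut against its stop at the front, 0.11 = fully open to the back (it moves along the balance's +x). Runs in its tracks with about 1.5 N of friction and stays where it is left.
- lid_grip (a point): Middle of the top face of the grey grip bar on the glass top: 16 mm thick (balance's x), 70 mm long (y), standing 26 mm up from the glass. Axes as the balance's. With the top shut it lies at x = -30, y = 0, z = 197 mm in the balance's frame; the glass's upper face is at 171 mm.
- cal_key (a joint): Travel of the round key (m): 0 = up, 0.004 = fully down on its stop. Spring: 2.5 N to start moving it, 5 N when it is down; it comes up again when let go.
- cal_top (a point): Centre of the top face of the round key (24 mm diameter, 8 mm proud of the console when up; this point moves with it), at x = -145, y = 8 mm on the balance's front console, second from the left in a row of four white keys; 73 mm above the bench when up, 69 mm when down.
- tare_key (a joint): Travel (m) of the oblong 20 x 40 mm key at the left end of the row (x = -145, y = 70 mm on the balance): 0 = up, 0.004 = down; 8 mm proud when up. Not to be pressed.
- print_key (a joint): Travel (m) of the 20 mm square key next to the right of the round one (x = -145, y = -42 mm): 0 = up, 0.004 = down; 8 mm proud when up. Not to be pressed.
- power_key (a joint): Travel (m) of the 20 mm square key at the right end (x = -145, y = -82 mm): 0 = up, 0.004 = down; 8 mm proud when up. Not to be pressed.
- oil_bottle: Bystander: capped amber oil sample bottle, 52 mm diameter, 95 mm high, left of the balance. Origin at the centre of its underside.
- cup: Bystander: empty white plastic sample cup, 42 mm diameter, 42 mm high, left of the balance. Origin at the centre of its underside.
- weight: Bystander: 500 g steel knob weight, 38 mm diameter, 62 mm high, right of the balance. Origin at the centre of its underside.
- spatula: Bystander: slim steel lab spatula, 160 mm long, 12 mm wide, lying on the bench right of the balance. Origin under its middle.

How it is judged (in metres and radians):
On the way, in this order (a step that is already met when the one before it is completed fails the run):
1. the glass top is slid shut (within 3 mm of its stop) while the round key is still up (value of joint lid below 0.003 m and value of joint cal_key below 0.001 m), for 0.2 s.
2. the round key is held down (3 mm or more of its 4 mm) by the fingers for a second (value of joint cal_key above 0.003 m and contact force between the fingers and cal_key above 2 N), for 1 s.
At the end, for the whole second after the job is handed in: The glass top is shut to within 3 mm of its stop, and the fingers are holding the round key down at 3 mm or more of its 4 mm travel with a push of less than 20 N; the other three keys are up (all of step 2 and value of joint lid below 0.003 m and contact force between the fingers and cal_key below 20 N and value of joint each of tare_key, print_key, power_key below 0.0015 m); the arm keeps its last pose, push and grip.
It fails at once if the round key is pressed (over 2 mm) while the glass top is still open (over 6 mm) (value of joint cal_key above 0.002 m and value of joint lid above 0.006 m).
It fails at once if another key is pressed (over 2 mm) (value of joint any of tare_key, print_key, power_key above 0.002 m).
It fails at once if the glass top is slammed (faster than 0.4 m/s) (velocity of joint lid below -0.4 m/s or velocity of joint lid above 0.4 m/s).
It fails at once if the round key is pushed with more than 25 N (contact force between the fingers and cal_key above 25 N).
It fails at once if a bystander is moved more than 15 mm or tipped over (distance of any of oil_bottle, cup, weight, spatula from where it was at the start of the episode above 0.015 m or angle between any of oil_bottle, cup, weight's own z axis and vertical above 0.5 rad).
It also fails if it takes over 43 s, if anything falls off the work surface, if the arm or the gripper's body presses on something with over 40 N, if the wrist force passes 120 N, or if a joint passes its speed limit or range.

## Robot

A 7-joint arm with a two-finger parallel gripper is mounted at the origin on the work surface. World frame = base frame: x ahead of the robot, y to its left, z up, the work surface at z = 0. Lengths are in mm, angles in degrees, forces in N, time in s.
With the tool pointing down it reaches from about 400 to 750 mm from the base axis. Payload 19.5 kg.
Tool frame: the origin (TCP) lies at the centre of the arm's flange, where the gripper is bolted on; the fingertips stand 173 mm ahead of it and the grasp point (between the pads) lies 155 mm ahead of it (ctrl.tcp_to_grasp is the z of the grasp point in the tool frame, in mm); z points along the fingers, y is the line along which they close (so a half turn about z gives the same grasp; the last joint's range is limited). The gripper opens to 85 mm and grips with 20 to 120 N. Pads are 22 mm wide; open, the fingers measure 114 mm over their backs; the gripper's body (76 mm by 85 mm) begins 54 mm behind the grasp point. The pads swing forward as they close: fully open they stand 13 mm farther back than shut.
Start: joints at [74.444, 40.479, -1.581, 85.061, 1.261, 54.483, -4.326], TCP at [130.973, -559.877, 404.668] pointing down, gripper open.
Joint ranges: [-155.06, 155.06], [-18.47, 123.98], [-90, 86.84], [0, 140.48], [-83.41, 263.41], [0, 116], [-161.91, 161.91]. Speed limits (degrees/s): [108.29, 108.29, 147.25, 147.25, 172.46, 172.46, 172.46].

## Interface

Orientations are given as [roll, pitch, yaw] about the fixed x, y, z axes, in that order (R = Rz(yaw) Ry(pitch) Rx(roll)).
In Python, from rig import ctrl, viewer, job gives the robot as it stands. The module is installed in compiled form; this text tells all that it offers.
- The arm moves only by the shell command python3 -m crank 'ROWS' [OPENING]. ROWS is JSON, a list of rows, each a list of 2 entries, a list of its own where there are three numbers: the shift along the tool's x, y, z scaled (see below), then the turn, a rotation vector about the tool's x, y, z scaled (see below). In form: [[[tx, ty, tz], [rx, ry, rz]], ...]. A call has 1 to 10 rows; each row shifts and turns the commanded pose from where the row before left it, along the tool's axes as they then stand; what a row does not reach is not made up. The controller multiplies each number of a shift by 0.03 m and each number of a turn by 4 degrees. A row lasts 1/12 s, in which the tool goes at most 41.7 mm and 7.16 degrees, less where a joint would pass 70% of its speed; a pose out of reach is approached as far as the arm can. A call with a number of a shift or a turn outside -1 to 1 is refused whole. A call with a gripper value outside its range is refused whole. OPENING is the opening, from -1 (shut) to 1 (fully open), set as the call begins (- or left out, the last holds). The fingers move at their own pace and stop on an object; the grip force is fixed at half the most. Time passes only in rows, so rows that do not move let the fingers close. It gives the time, the measured TCP pose, the force, the opening and the grip force at its end, in the units of the state.
- ctrl.read_state(): the state, without advancing time (a new reading comes with each control period).
- viewer.read_camera(name): name is "side" or "top"; returns the picture (480x640x3 uint8, red, green, blue); there is no depth.
- viewer.camera_params(name): a dict with "camera_matrix" (3x3 intrinsics, pixels), "R" (3x3) and "t" (3): a world point X has camera coordinates R X + t. Camera axes: x right, y down, z forward; pixel columns grow to the right and rows downward; lengths in mm; the calibration is good to about 2 mm. A picture is of the moment at which its call begins. camera_params takes no time and is no camera call.
- job.sign_off(): hands the job in; it is judged then, once.
The state is a dict: "time": time; "q": joint angles; "joint_vel": joint speeds; "joint_torque": joint torques, N m; "position": TCP position; "ee_rot": TCP orientation; "force": force on the tool from outside, world axes, zero at the start; "moment": the same for the moment, N m; "grip_width": finger opening in mm; "grasp_force": force on a finger pad.
Only numpy, scipy, OpenCV 4.12 (cv2) and the standard library are available. Lean on these libraries where they do the work, as an engineer would, in place of code of your own. Each camera call takes 0.05 s, during which the arm holds its last target. There are 200 camera calls.

## Working session

There is one attempt and no reset: what is moved stays moved. The work goes in short steps, Python scripts to look and compute and a shell command to move; the robot and the scene stay as the last step left them, time stands still between calls to the robot, and variables do not carry over. Pictures are saved under pics/ and viewed, at most 10 in all, crops included, and the job is handed in when it is done.

```bash
mkdir -p pics; python3 - <<'E'
from rig import ctrl, viewer
import cv2
for n in("side","top"):
    cv2.imwrite(f"pics/{n}0.png",viewer.read_camera(n)[:,:,::-1]); p=viewer.camera_params(n); print(n,p)
print(ctrl.read_state(), ctrl.tcp_to_grasp)
E
```

```text
side {'camera_matrix': array([[531.19348723,   0.        , 316.02914591],
       [  0.        , 531.19348723, 239.72340223],
       [  0.        ,   0.        ,   1.        ]]), 'R': array([[-0.67243839, -0.73989848, -0.01941292],
       [-0.35225531,  0.34298569, -0.87079103],
       [ 0.65095531, -0.57871501, -0.49126991]]), 't': array([442.909382  , 311.97874191, 788.84245644])}
top {'camera_matrix': array([[445.61347621,   0.        , 321.57168719],
       [  0.        , 445.61347621, 235.34246372],
       [  0.        ,   0.        ,   1.        ]]), 'R': array([[ 1.76385351e-02, -9.99838461e-01,  3.45455517e-03],
       [-9.82510268e-01, -1.79732090e-02, -1.85338981e-01],
       [ 1.85371131e-01, -1.25027790e-04, -9.82668575e-01]]), 't': array([ 65.25471224, 605.47562979, 769.08109153])}
{'time': 0.1, 'q': array([74.44295714, 40.50840907, -1.58265257, 85.08136699,  1.26080491,
       54.48331644, -4.32555828]), 'joint_vel': array([-0.10175183, -0.01598043,  0.14840961, -0.07082172,  0.07077257,
       -0.06429877,  0.06210542]), 'joint_torque': array([ 1.74137062e-03, -8.84303570e+01,  1.23645466e+00, -2.36456126e+01,
        1.70194352e-02,  5.15820662e-03, -2.29401633e-05]), 'position': array([ 130.97784427, -559.81186726,  404.29508894]), 'ee_rot': array([-1.79944273e+02,  1.74331814e-03,  1.31684515e+01]), 'force': array([-0.92624439, -0.59452115,  0.24529705]), 'moment': array([ 0.01889804,  0.03315568, -0.03358165]), 'grasp_force': 0.0, 'grip_width': 85.46160079418925} 154.70000000000002
```

View pics/side0.png

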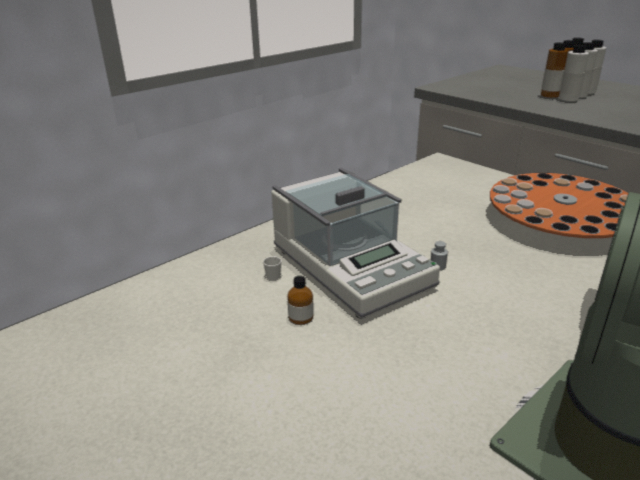

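View pics/top0.png

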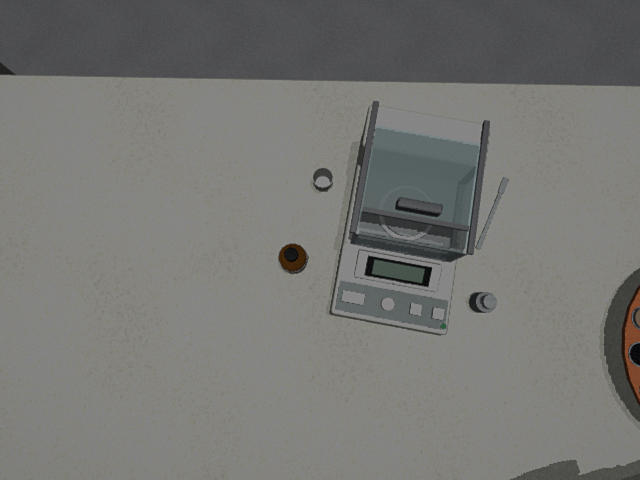

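The side view shows the balance with its round key at about (390,272) and the grip bar at (350,196). In the top view the key is at (388,304), the bar at (419,207), and the key row runs from (353,297) to (438,314). The lid is partly open. Next I'll measure these points.

```bash
cat > h.py <<'E'
import numpy as np, cv2
from rig import ctrl, viewer
P={n:viewer.camera_params(n) for n in("side","top")}
def ray(n,uv):
    p=P[n]; R=np.array(p["R"]); d=R.T@np.linalg.inv(p["camera_matrix"])@[*uv,1]; return -R.T@p["t"], d/np.linalg.norm(d)
def plane(n,uv,z):
    c,d=ray(n,uv); return c+d*(z-c[2])/d[2]
def tri(a,b):
    c1,d1=ray("side",a); c2,d2=ray("top",b); s=np.linalg.lstsq(np.c_[d1,-d2],c2-c1,rcond=None)[0]
    p,q=c1+s[0]*d1,c2+s[1]*d2; return (p+q)/2,np.linalg.norm(p-q)
def proj(n,X):
    p=P[n]; return cv2.projectPoints(np.float64([X]),cv2.Rodrigues(np.array(p["R"]))[0],np.array(p["t"]),p["camera_matrix"],None)[0].ravel()
def blobs(img,box,f,amin):
    x0,y0,x1,y1=box; m=f(img[y0:y1,x0:x1].astype(int)).astype(np.uint8)
    _,_,st,c=cv2.connectedComponentsWithStats(m); return [(c[i]+[x0,y0],st[i]) for i in range(1,len(c)) if st[i][4]>=amin]
E
python3 - <<'E'
from h import *
I={n:cv2.imread(f"pics/{n}0.png") for n in P}
for n,b,t in(("top",(338,286,448,322),165),("side",(352,252,434,292),165)):
    for c,s in blobs(I[n],b,lambda a:a.min(2)>t,15): print(n,"key",c.round(1),s)
for n,b in(("top",(385,190,455,222)),("side",(325,180,375,210))):
    for t in(70,85,100):
        for c,s in blobs(I[n],b,lambda a:a.max(2)<t,40): print(n,"bar",t,c.round(1),s)
a=cv2.resize(I["top"][185:335,330:500],None,fx=4,fy=4,interpolation=2)[:, :400*2]
b=cv2.resize(I["side"][170:300,320:440],None,fx=4,fy=4,interpolation=2)
cv2.imwrite("pics/ct.png",a); cv2.imwrite("pics/cs.png",b)
E
```

```text
side key [390.6 262.3] [  0   0  78  28 415]
side key [407.7 263.8] [51  9 10  6 39]
side key [403.2 279.4] [ 20  14  62  26 181]
side key [389.3 271.1] [32 17 11  6 45]
side key [365.  280.7] [ 4 24 19 10 95]
top bar 70 [415.4 210.1] [ 10   8  46  19 240]
top bar 70 [397.  219.2] [  0  25  35   7 128]
top bar 85 [418.3 206.8] [ 10   7  48  20 508]
top bar 85 [404.8 219. ] [  0  25  57   7 206]
top bar 100 [414.8 210.2] [   0    3   65   29 1133]
top bar 100 [451.8 214.6] [58 13 12 19 50]
side bar 70 [349.5 197.1] [ 11  10  28  15 240]
side bar 85 [349.4 197. ] [ 11   9  28  17 273]
side bar 85 [355.9 204.4] [12 18 38 12 99]
side bar 100 [349.4 196.7] [ 10   8  30  18 321]
side bar 100 [355.5 204.9] [ 10  17  40  13 161]
```

View pics/ct.png

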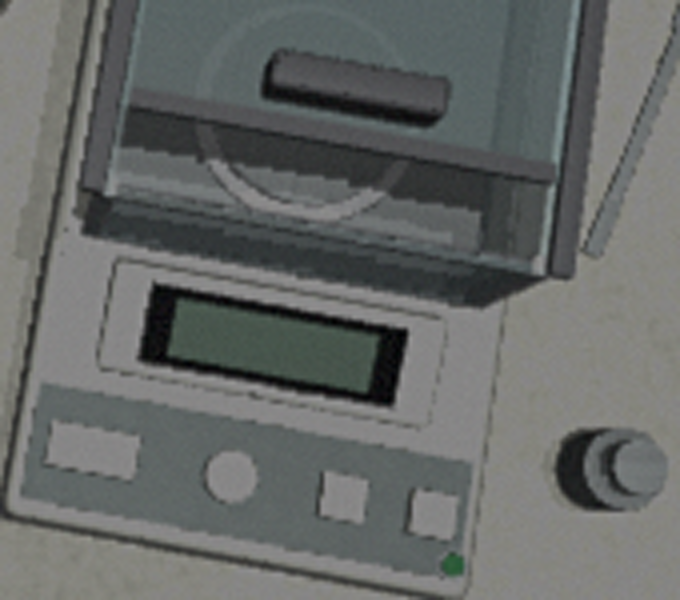

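View pics/cs.png

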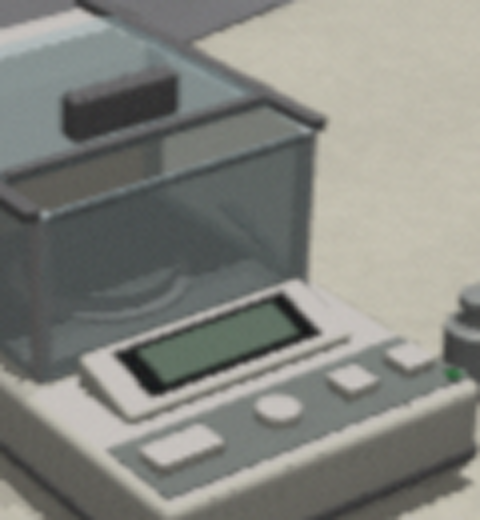

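The top crop shows the four key tops at crop positions (92,448), (231,476), (344,498) and (435,515). The bar's top face is centred near (360,84) and the lid is open, with its front edge behind the front frame. The side crop shows the keys at (182,446), (279,407), (352,379) and (409,356), and the bar's top face near (122,84).

```bash
python3 - <<'E'
from h import *
o=lambda c,off:np.array(c)/4-0.4+off
T=[o(c,[330,185]) for c in((92,446),(231,475),(344,496),(435,513))]
S=[o(c,[320,170]) for c in((182,443),(279,406),(352,377),(409,354))]
K=[]
for s,t in zip(S,T):
    X,e=tri(s,t); K.append(plane("top",t,73)); print("key",X.round(1),round(e,1),"plane",K[-1].round(1),plane("side",s,73).round(1))
bt=o((360,84),[330,185]); bs=o((122,84),[320,170])
X,e=tri(bs,bt); print("bar",X.round(1),round(e,1))
K=np.array(K)
yb=np.array([70,8,-42,-82.])
# fit y-axis line
kx=np.polyfit(yb,K[:,0],1); ky=np.polyfit(yb,K[:,1],1); ay=np.array([kx[0],ky[0]]); print("scale",np.linalg.norm(ay))
yaw=np.arctan2(-ay[0],ay[1]); ex=np.array([np.cos(yaw),np.sin(yaw)]); ey=np.array([-ex[1],ex[0]])
O=np.array([kx[1],ky[1]])+145*ex
print("yaw",np.degrees(yaw),"origin",O,"cal",O-145*ex+8*ey,"shutgrip",O-30*ex)
b=plane("top",bt,197)[:2]-O; print("bar bal frame",b@ex,b@ey, plane("top",bt,197), plane("side",bs,197))
# bar corners in top view
for c in((278,50),(450,75),(440,120),(268,92)):
    q=plane("top",o(c,[330,185]),197); d=q[:2]-O; print(c,q.round(1),(d@ex).round(1),(d@ey).round(1))
E
```

```text
key [491.8  18.6  73.4] 2.2 plane [492.7  19.3  73. ] [491.4  17.4  73. ]
key [480.6 -42.6  73.1] 1.4 plane [481.1 -42.1  73. ] [480.2 -43.2  73. ]
key [472.6 -92.   72.7] 0.5 plane [472.8 -91.8  73. ] [472.2 -91.9  73. ]
key [ 466.1 -131.8   72.8] 0.1 plane [ 466.1 -131.7   73. ] [ 465.9 -131.6   73. ]
bar [627.4 -75.6 196.3] 0.6
scale 1.0083292432424498
yaw -9.947970475618291 origin [623.0025606  -75.21078909] cal [481.56466112 -42.28176556] shutgrip [593.45360957 -70.02817462]
bar bal frame 4.393370067335057 0.7824159879700916 [627.46504185 -75.19910814 197.        ] [626.04734309 -74.5912637  197.        ]
(278, 50) [640.5 -43.6 197. ] 11.8 34.2
(450, 75) [ 631.7 -110.3  197. ] 14.6 -33.0
(440, 120) [ 613.7 -105.8  197. ] -3.9 -31.8
(268, 92) [623.6 -39.4 197. ] -5.6 35.3
```

The heights agree with the text: keys about 73 mm, bar about 196 mm. Balance yaw is about -10° and the lid is about 34 mm open. I'll shut the fingers, turn the tool to the balance's axes, and go behind the bar.

```bash
python3 -m crank '[[[0,0,0],[0,0,0.96]],[[0,0,0],[0,0,0.96]],[[0,0,0],[0,0,0.96]],[[0,0,0],[0,0,0.96]],[[0,0,0],[0,0,0.96]],[[0,0,0],[0,0,0.96]],[[0,0,0],[0,0,0]],[[0,0,0],[0,0,0]],[[0,0,0],[0,0,0]]]' -1
python3 -m crank '[[[0.25,-0.3,0],[0,0,0]],[[0.53,-0.67,0],[0,0,0]],[[0.53,-0.67,0],[0,0,0]],[[0.53,-0.67,0],[0,0,0]],[[0.53,-0.67,0],[0,0,0]],[[0.53,-0.67,0],[0,0,0]],[[0.53,-0.67,0],[0,0,0]],[[0.53,-0.67,0],[0,0,0]],[[0.53,-0.67,0],[0,0,0]],[[0.25,-0.3,0],[0,0,0]]]'
```

```text
time: 0.85
position: [131.0, -559.9, 404.6]
ee_rot: [-180.0, 0.0, -9.7]
force: [-1.3, -0.6, -0.2]
grip_width: 0.2
grasp_force: 0.0
time: 1.68
position: [304.2, -405.6, 404.7]
ee_rot: [-179.9, -0.0, -9.6]
force: [0.1, 0.7, -0.5]
grip_width: -0.3
grasp_force: 0.0
```

```bash
python3 -m crank '[[[0.3,-0.4,0],[0,0,0]],[[0.55,-0.7,0],[0,0,0]],[[0.55,-0.7,0],[0,0,0]],[[0.55,-0.7,0],[0,0,0]],[[0.55,-0.7,0],[0,0,0]],[[0.55,-0.7,0],[0,0,0]],[[0.55,-0.7,0],[0,0,0]],[[0.55,-0.7,0],[0,0,0]],[[0.55,-0.7,0],[0,0,0]],[[0.55,-0.7,0],[0,0,0]]]'
python3 -m crank '[[[0.55,-0.7,0],[0,0,0]],[[0.55,-0.7,0],[0,0,0]],[[0.55,-0.7,0],[0,0,0]],[[0.55,-0.7,0],[0,0,0]],[[0.55,-0.7,0],[0,0,0]],[[0.55,-0.7,0],[0,0,0]],[[0.5,-0.65,0],[0,0,0]],[[0.3,-0.4,0],[0,0,0]],[[0,0,0],[0,0,0]]]'
python3 - <<'E'
from h import *
for n in P: cv2.imwrite(f"pics/{n}1.png",viewer.read_camera(n)[:,:,::-1])
cv2.imwrite("pics/c1.png",cv2.resize(np.hstack([cv2.imread("pics/top1.png")[100:340,330:500],cv2.imread("pics/side1.png")[60:300,260:460]]),None,fx=2,fy=2))
s=ctrl.read_state(); O=np.array([623,-75.2]);a=np.radians(-9.95);d=s["position"][:2]-O
print(s["position"],d@[np.cos(a),np.sin(a)],d@[-np.sin(a),np.cos(a)])
E
```

```text
time: 2.52
position: [492.1, -236.0, 404.8]
ee_rot: [-180.0, 0.0, -9.8]
force: [-0.7, -0.0, -0.0]
grip_width: 0.0
grasp_force: 0.0
time: 3.27
position: [641.0, -100.1, 403.9]
ee_rot: [-179.9, 0.0, -9.6]
force: [-0.8, 0.0, -0.3]
grip_width: 0.1
grasp_force: 0.0
[ 639.45699387 -102.91609049  404.33986792] 20.998490193303784 -24.455627747500845
```

View pics/c1.png

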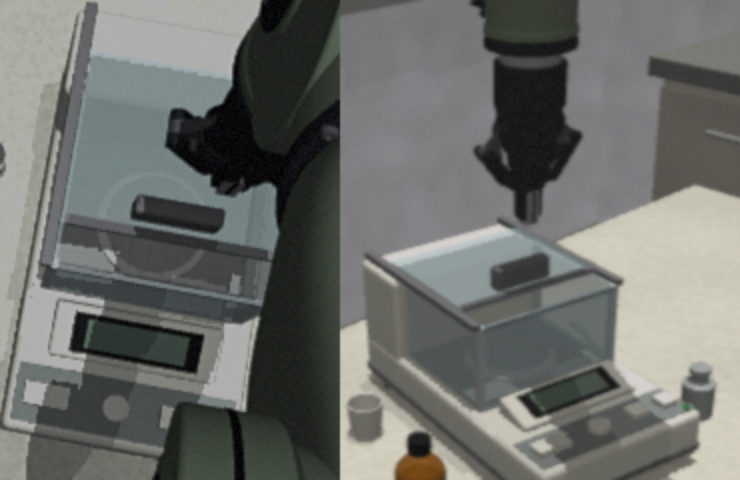

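The picture shows the shut fingers above the lid, to the right of the bar and slightly behind it (tip at about (525,215) in the crop), and nothing has moved. I'll shift 26 mm back and 24 mm left, then go down.

```bash
python3 -m crank '[[[0.3,-0.27,0],[0,0,0]],[[0.3,-0.27,0],[0,0,0]],[[0.3,-0.26,0],[0,0,0]],[[0,0,0],[0,0,0]],[[0,0,0],[0,0,0]],[[0,0,0],[0,0,0]]]'
python3 - <<'E'
from rig import ctrl
import numpy as np
s=ctrl.read_state(); O=np.array([623,-75.2]);a=np.radians(-9.95);d=s["position"][:2]-O
print(s["position"],d@[np.cos(a),np.sin(a)],d@[-np.sin(a),np.cos(a)])
E
```

```text
time: 3.87
position: [669.6, -85.0, 404.8]
ee_rot: [180.0, 0.0, -9.9]
force: [0.5, 0.4, -0.8]
grip_width: 0.1
grasp_force: 0.0
[669.63182119 -84.9699369  404.82902522] 47.61856272801 -1.565534456445878
```

```bash
python3 -m crank '[[[0,0,0.3],[0,0,0]],[[0,0,0.4],[0,0,0]],[[0,0,0.4],[0,0,0]],[[0,0,0.3],[0,0,0]],[[0,0,0.2],[0,0,0]],[[0,0,0],[0,0,0]],[[0,0,0],[0,0,0]]]'
python3 -m crank '[[[-0.2,0,0],[0,0,0]],[[-0.2,0,0],[0,0,0]],[[-0.15,0,0],[0,0,0]],[[-0.15,0,0],[0,0,0]],[[-0.1,0,0],[0,0,0]],[[-0.1,0,0],[0,0,0]],[[0,0,0],[0,0,0]]]'
```

```text
time: 4.45
position: [670.2, -84.2, 356.8]
ee_rot: [180.0, 0.0, -9.9]
force: [0.9, -0.8, 0.3]
grip_width: -0.5
grasp_force: 0.0
time: 5.03
position: [643.4, -79.3, 357.0]
ee_rot: [-180.0, -0.0, -9.9]
force: [-0.4, 0.2, 0.4]
grip_width: 0.0
grasp_force: 0.0
```

```bash
python3 -m crank '[[[-0.1,0,0],[0,0,0]],[[-0.1,0,0],[0,0,0]],[[-0.1,0,0],[0,0,0]],[[-0.1,0,0],[0,0,0]],[[-0.1,0,0],[0,0,0]],[[-0.1,0,0],[0,0,0]],[[-0.1,0,0],[0,0,0]],[[-0.1,0,0],[0,0,0]]]'
python3 - <<'E'
from h import *
cv2.imwrite("pics/side2.png",viewer.read_camera("side")[:,:,::-1])
cv2.imwrite("pics/c2.png",cv2.resize(cv2.imread("pics/side2.png")[120:300,260:460],None,fx=3,fy=3))
s=ctrl.read_state(); print(s["position"],s["force"])
E
```

```text
time: 5.7
position: [619.7, -75.3, 356.7]
ee_rot: [180.0, 0.0, -9.9]
force: [0.9, -0.9, 1.4]
grip_width: 0.2
grasp_force: 0.8
[619.3537078  -75.17389833 356.76275356] [-0.26175334  0.67340307 -0.31568239]
```

View pics/c2.png

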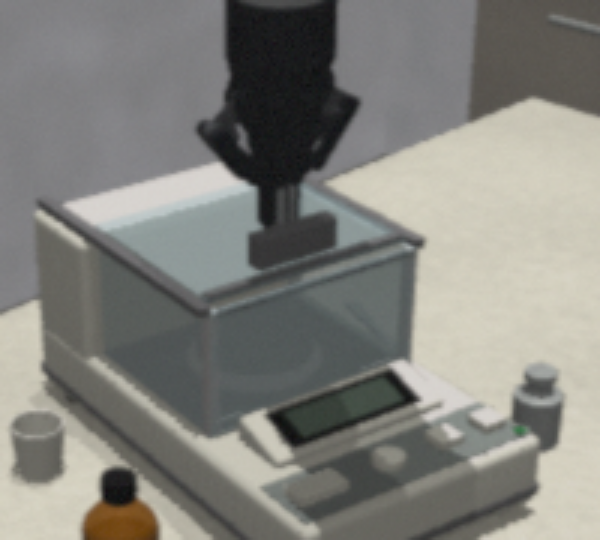

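The bar is moving with the fingers (now at about (293,240) in the crop) and the lid's front edge is close to the front frame. I'll push on slowly until the force rises at the stop.

```bash
python3 -m crank '[[[-0.08,0,0],[0,0,0]],[[-0.08,0,0],[0,0,0]],[[-0.06,0,0],[0,0,0]],[[-0.05,0,0],[0,0,0]],[[0,0,0],[0,0,0]]]'
python3 -m crank '[[[-0.03,0,0],[0,0,0]],[[0,0,0],[0,0,0]]]'
python3 -m crank '[[[-0.03,0,0],[0,0,0]],[[0,0,0],[0,0,0]]]'
python3 -m crank '[[[-0.03,0,0],[0,0,0]],[[0,0,0],[0,0,0]]]'
```

```text
time: 6.17
position: [611.8, -73.8, 356.7]
ee_rot: [-180.0, 0.0, -9.9]
force: [-0.5, 0.2, -0.2]
grip_width: 0.2
grasp_force: 0.0
time: 6.33
position: [611.1, -73.7, 356.7]
ee_rot: [-180.0, 0.0, -9.9]
force: [0.3, 0.2, 1.0]
grip_width: 0.2
grasp_force: 0.1
time: 6.5
position: [610.3, -73.5, 356.7]
ee_rot: [-180.0, -0.0, -9.9]
force: [2.2, -0.0, -0.4]
grip_width: 0.0
grasp_force: 1.1
time: 6.67
position: [609.9, -73.4, 356.8]
ee_rot: [-180.0, -0.1, -9.9]
force: [9.3, -1.8, -4.6]
grip_width: -0.1
grasp_force: 4.5
```

The force rises to 9 N with the bar at its shut position, so the lid is on its stop. I'll back off, lift and check.

```bash
python3 -m crank '[[[0,0,0],[0,0,0]],[[0,0,0],[0,0,0]],[[0.1,0,0],[0,0,0]],[[0.15,0,0],[0,0,0]],[[0,0,-0.4],[0,0,0]],[[0,0,-0.6],[0,0,0]],[[0,0,-0.6],[0,0,0]],[[0.5,0,0],[0,0,0]],[[0.5,0,0],[0,0,0]],[[0,0,0],[0,0,0]]]'
python3 - <<'E'
from h import *
for n in P: cv2.imwrite(f"pics/{n}3.png",viewer.read_camera(n)[:,:,::-1])
cv2.imwrite("pics/c3.png",cv2.resize(np.hstack([cv2.imread("pics/top3.png")[140:340,330:500],cv2.imread("pics/side3.png")[100:300,260:460]]),None,fx=2.1,fy=2.1))
O=np.array([623,-75.2]);a=np.radians(-9.95);ex=np.array([np.cos(a),np.sin(a)])
X=np.r_[O-30*ex,197]
print({n:proj(n,X) for n in P})
s=ctrl.read_state(); print(s["position"],s["force"])
for n,b in(("top",(385,190,455,250)),("side",(335,180,385,225))):
    I=cv2.imread(f"pics/{n}3.png")
    for c,st in blobs(I,b,lambda a:a.max(2)<75,80): print(n,c.round(1),st)
E
```

```text
time: 7.5
position: [647.8, -80.1, 404.3]
ee_rot: [180.0, 0.0, -9.9]
force: [-0.2, 0.2, -1.2]
grip_width: -0.0
grasp_force: 0.0
{'side': array([359.62569694, 195.74828069]), 'top': array([416.74325312, 226.9896199 ])}
[646.3581089  -79.94802241 404.17170917] [-1.10652737 -0.1252955  -0.05757377]
top [426.8 229.4] [   0    0   70   60 2151]
side [359.3 201.6] [ 11  13  28  18 335]
side [362.5 210.4] [ 9 24 41 14 86]
```

View pics/c3.png

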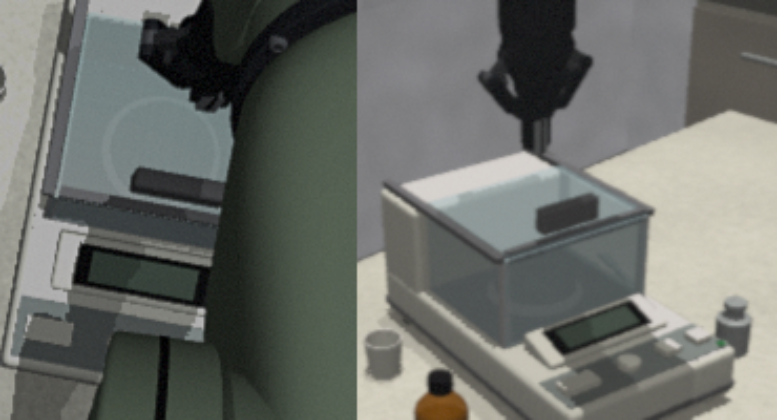

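The lid's front edge is flush with the front frame and the bar is at about (567,213) in the crop. Its pixel shift (9.9, 4.6) matches the predicted shift to shut (9.1, 4.7). Now to a point above the round key.

```bash
python3 -m crank '[[[-0.4,-0.03,0],[0,0,0]],[[-0.7,-0.03,0],[0,0,0]],[[-0.7,-0.03,0],[0,0,0]],[[-0.7,-0.03,0],[0,0,0]],[[-0.7,-0.03,0],[0,0,0]],[[-0.7,-0.03,0],[0,0,0]],[[-0.7,-0.03,0],[0,0,0]],[[-0.7,-0.03,0],[0,0,0]],[[-0.34,-0.04,0],[0,0,0]],[[0,0,0],[0,0,0]]]'
python3 -m crank '[[[0,0,0],[0,0,0]],[[0,0,0],[0,0,0]]]'
```

```text
time: 8.43
position: [479.2, -42.1, 405.2]
ee_rot: [-180.0, 0.0, -9.9]
force: [0.1, 0.4, -0.2]
grip_width: 0.2
grasp_force: 0.0
time: 8.6
position: [481.4, -42.7, 404.8]
ee_rot: [-180.0, -0.0, -9.9]
force: [0.6, 0.7, 0.9]
grip_width: -0.2
grasp_force: 0.0
```

```bash
python3 -m crank '[[[0,0,0.3],[0,0,0]],[[0,0,0.6],[0,0,0]],[[0,0,0.6],[0,0,0]],[[0,0,0.6],[0,0,0]],[[0,0,0.6],[0,0,0]],[[0,0,0.6],[0,0,0]],[[0,0,0.6],[0,0,0]],[[0,0,0.5],[0,0,0]],[[0,0,0.3],[0,0,0]],[[0,0,0],[0,0,0]]]'
python3 -m crank '[[[0,0,0.1],[0,0,0]],[[0,0,0],[0,0,0]],[[0,0,0],[0,0,0]]]'
python3 - <<'E'
from h import *
for n in P: cv2.imwrite(f"pics/{n}4.png",viewer.read_camera(n)[:,:,::-1])
cv2.imwrite("pics/c4.png",cv2.resize(cv2.imread("pics/side4.png")[160:300,310:450],None,fx=4,fy=4))
print(ctrl.read_state()["position"])
E
```

```text
time: 9.43
position: [481.1, -42.7, 262.2]
ee_rot: [180.0, 0.1, -9.9]
force: [0.5, -0.2, -0.4]
grip_width: 0.3
grasp_force: 0.0
time: 9.68
position: [481.3, -42.6, 261.3]
ee_rot: [-180.0, -0.0, -9.9]
force: [0.6, -0.1, 0.5]
grip_width: -0.0
grasp_force: 0.0
[481.1971167  -42.52980918 261.27299493]
```

View pics/c4.png

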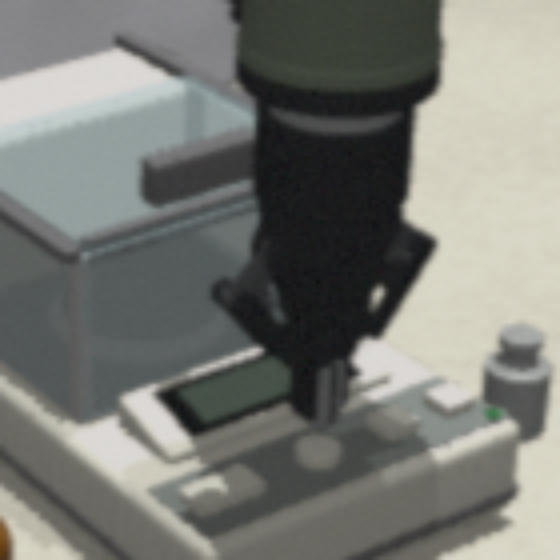

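The shut fingertips, at about (322,422) in the crop, stand roughly 15 mm above the round key at (317,452), in line with it and clear of the other keys. Now I'll press slowly while watching the force.

```bash
python3 -m crank '[[[0,0,0.15],[0,0,0]],[[0,0,0.15],[0,0,0]],[[0,0,0.1],[0,0,0]],[[0,0,0],[0,0,0]],[[0,0,0],[0,0,0]]]'
python3 -m crank '[[[0,0,0.05],[0,0,0]],[[0,0,0.05],[0,0,0]],[[0,0,0],[0,0,0]]]'
python3 -m crank '[[[0,0,0.04],[0,0,0]],[[0,0,0],[0,0,0]]]'
python3 -m crank '[[[0,0,0.03],[0,0,0]],[[0,0,0],[0,0,0]]]'
```

```text
time: 10.2
position: [481.0, -42.6, 248.5]
ee_rot: [-180.0, 0.0, -9.9]
force: [-0.2, -0.4, 0.5]
grip_width: 0.2
grasp_force: 0.0
time: 10.45
position: [481.1, -42.6, 245.6]
ee_rot: [-180.0, -0.0, -9.9]
force: [0.2, -0.1, 3.3]
grip_width: 0.4
grasp_force: 1.4
time: 10.62
position: [481.1, -42.5, 244.5]
ee_rot: [-180.0, -0.0, -9.9]
force: [-0.2, -0.3, 4.9]
grip_width: -0.1
grasp_force: 1.7
time: 10.78
position: [481.1, -42.5, 243.6]
ee_rot: [-180.0, -0.0, -9.9]
force: [0.3, 0.1, 3.7]
grip_width: 0.3
grasp_force: 2.0
```

```bash
python3 -m crank '[[[0,0,0.03],[0,0,0]],[[0,0,0],[0,0,0]]]'
python3 -m crank '[[[0,0,0.02],[0,0,0]],[[0,0,0],[0,0,0]]]'
python3 -m crank '[[[0,0,0.01],[0,0,0]],[[0,0,0],[0,0,0]]]'
```

```text
time: 10.95
position: [481.1, -42.6, 242.7]
ee_rot: [-180.0, -0.0, -9.9]
force: [0.0, 0.5, 5.4]
grip_width: -0.2
grasp_force: 2.3
time: 11.12
position: [481.1, -42.6, 242.4]
ee_rot: [-180.0, -0.0, -9.9]
force: [-0.9, -0.1, 12.0]
grip_width: -0.1
grasp_force: 5.9
time: 11.28
position: [481.1, -42.6, 242.3]
ee_rot: [-180.0, -0.0, -9.9]
force: [-2.1, -0.3, 18.2]
grip_width: 0.2
grasp_force: 9.1
```

The key is on its stop. I'll ease the push back to about 11 N and hold it.

```bash
python3 -m crank '[[[0,0,-0.012],[0,0,0]],[[0,0,0],[0,0,0]],[[0,0,0],[0,0,0]],[[0,0,0],[0,0,0]]]'
python3 -m crank '[[[0,0,0],[0,0,0]],[[0,0,0],[0,0,0]],[[0,0,0],[0,0,0]],[[0,0,0],[0,0,0]],[[0,0,0],[0,0,0]],[[0,0,0],[0,0,0]],[[0,0,0],[0,0,0]],[[0,0,0],[0,0,0]],[[0,0,0],[0,0,0]],[[0,0,0],[0,0,0]]]'
python3 -m crank '[[[0,0,0],[0,0,0]],[[0,0,0],[0,0,0]],[[0,0,0],[0,0,0]],[[0,0,0],[0,0,0]],[[0,0,0],[0,0,0]],[[0,0,0],[0,0,0]]]'
```

```text
time: 11.62
position: [481.1, -42.5, 242.4]
ee_rot: [-180.0, -0.0, -9.9]
force: [-0.4, -0.0, 11.2]
grip_width: -0.3
grasp_force: 5.3
time: 12.45
position: [481.1, -42.5, 242.4]
ee_rot: [-180.0, -0.0, -9.9]
force: [-1.1, -0.4, 10.9]
grip_width: -0.2
grasp_force: 5.3
time: 12.95
position: [481.1, -42.6, 242.4]
ee_rot: [-180.0, -0.0, -9.9]
force: [-0.8, 0.1, 11.1]
grip_width: 0.2
grasp_force: 5.3
```

```bash
python3 -c "
from rig import job
print(job.sign_off())"
```

```text
the job is handed in; nothing more can be done
None
```

I slid the glass top shut onto its stop, then pressed the round key fully down and handed the job in still holding it at a steady 11 N or so; no verdict came back.

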